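# Clamp a casting in a swing-gate fixture

### The job

Clamp the loose black casting in the holding fixture so that it can be worked on: swing the fixture's gate shut against the casting, then swing the clamp's thrown-back wire loop over to the gate and hook its cross bar behind the keeper, and last push the clamp's lever over and down past its dead centre until it lies fully flat on its bumper. At the end the casting must be pressed home in the V-block, the gate shut and the loop tight behind the keeper; leave the other things on the bench where they are.

Things in the scene. Friction and masses are not known exactly. Their poses are not given: they have to be found in the camera images.
- fixture: Bolted-down holding fixture, turned by up to 0.2 rad. Frame: origin on the bench under the seated casting's centre, x away from the robot, y left, z up. Dark baseplate 265 x 270 x 12 mm (x -160 to 105, y -130 to 140 mm). Left of the casting (+y): V-block, 58 mm high. Right (-y): the gate. Nearest the robot, in a lane along x = -105 mm: the latch clamp with lever, loop and bumper.
- gate_pin (a point): Axis of the gate's upright hinge pin at the fixture's far right corner, at (85, -66) mm in the fixture frame, at the baseplate's top (z = 12 mm).
- gate (a joint): Gate angle, rad: 0 = shut (from its pin along the fixture's -x), positive = swung out to the right, at most 0.75. Grey bar 16 mm thick, 210 mm long, top at z = 37.5 mm, a boss to 58 mm half-way. Friction (0.25 N m) holds it. A sprung pad (3 N/mm) meets the casting first, so after a push of about 9 N it stands back open by 0.02 to 0.09 rad; that is normal, the clamp draws it shut.
- gate_push (a point): Point on the gate's outer face (8 mm outside the gate's middle line), 125 mm from the hinge pin, 26 mm above the bench: push here, round the pin, to shut the gate.
- keeper_seat (a point): On the gate, 190 mm along from the pin: where the centre of the loop's bar lies when hooked, z = 42 mm. Axes as the fixture's when shut; -y is outward. The keeper, a steel plate 24 mm wide, stands just inside; its top (z = 60 mm) leans outward over this point, so the bar comes down 7 to 22 mm outside and is drawn in under it. Ledge below at z = 37.5 mm, 27 mm out, its last 12 mm only 12 mm wide.
- lever_pin (a point): Middle of the lever's level pin (along the fixture's x), at (-105, -3, 46) mm in the fixture frame.
- toggle_lever (a joint): Lever angle about its pin, rad: 0 = flat on the bumper, pointing to the fixture's +y (closed). Starts open at about 2.0 to 2.2, leaning to the gate; stop at 2.3. Friction (0.13 N m) holds it. 93 mm long, 22 to 26 mm wide. With the loop hooked it is free down to about 1.1, then stiff (to 6 N at the tip), passes dead centre near 0.3 and snaps flat. To hook the loop it must be above 1.7.
- lever_tip (a point): On the lever's black grip, 78 mm from the pin; on the face that looks up when flat (9 mm above the pin's level) and toward the gate while open. Push here. The bumper that takes the flat lever is 28 x 26 mm, top at z = 40 mm, 86 mm to +y of the pin.
- loop_bar (a point): Middle of the loop's cross bar, 9 mm thick, along x. The loop is a U of 8 mm wire, 59 mm wide, sprung lengthwise (10 N/mm), turning freely on a pin in the lever; bar 99 mm from it. That pin is 26 mm from the lever's pin, 0.314 rad below the lever's own direction. It starts thrown back on the bumper and swings over the lever, which passes between its legs; let go, it falls to the side it leans to.
- loop_tab (a point): Grip point of the loop's flat finger tab, 14 mm wide (along x), 5 mm thick, going on outward from the bar; 37 mm beyond the bar, 136 mm from the loop's pin; the tab ends 56 mm beyond the bar. Pinched lightly across its width from above, it can turn between the fingers through the whole swing.
- ring_center (a point): Centre, half-way up, of the loose casting: a black cast ring, 116 mm across and 44 mm high, 0.9 kg, widest at its upper rim, standing on the baseplate between V-block and gate.
- nest (a point): On the baseplate's top (z = 12 mm), straight above the fixture's origin: where the casting's axis is when it is home in the V-block.
- bronze_bushing: Bystander: bronze bushing, 38 mm across and 18 mm high, standing on the far left corner of the fixture's baseplate; origin under its centre
- ratchet: Bystander: small bright ratchet handle, 142 mm long, on the bench left of the fixture's near corner; origin under its centre
- grease_can: Bystander: open grease can, 90 mm across and 99 mm high, left of the fixture; origin under its centre
- servo_piston: Bystander: white piston with an upright stem, 52 mm across and 61 mm high, at the left; origin under its centre

How it is judged:
By the outcome, as a careful person would: the job done as asked, in the order asked, and still so for the second after the job is handed in, with the robot touching nothing.
It also fails if it takes over 72 s, if anything falls off the work surface, if the arm or the gripper's body presses on something with over 40 N, if the wrist force passes 120 N, or if a joint passes its speed limit or range.

### The arm

A 6-joint arm with a two-finger parallel gripper is mounted at the origin on a cart in front of the work surface, level with it; the furniture and walls round the work are solid. World frame = base frame: x ahead of the robot, y to its left, z up, the work surface at z = 0. Lengths are in mm, angles in rad, forces in N, time in s.
With the tool pointing down it reaches from about 300 to 875 mm from the base axis. Payload 6.4 kg.
Tool frame: the origin (TCP) lies at the very end of the fingers, on their centre line; the grasp point (between the pads) lies 19 mm behind it; z points along the fingers, y is the line along which they close (so a half turn about z gives the same grasp; the last joint's range is limited). The gripper opens to 85 mm and grips with 20 to 120 N. Pads are 22 mm wide; open, the fingers measure 114 mm over their backs; the gripper's body (76 mm by 85 mm) begins 54 mm behind the grasp point. The pads swing forward as they close: fully open they stand 13 mm farther back than shut.
Start: joints at [0.919, 0.181, 1.607, -0, 1.354, -0.206], TCP at [247.919, 518.823, 231.288] pointing down, gripper open.
Joint ranges: [-2.99, 2.99], [-0.89, 2.07], [0.3, 2.58], [-1.14, 4.28], [0, 2.63], [-3.12, 3.12]. Speed limits (rad/s): [2.57, 2.57, 3.01, 3.14, 3.14, 3.14].

### API

Orientations are given as a unit quaternion [w, x, y, z].
In Python, from station import bot gives the robot as it stands. The module is installed in compiled form; this text tells all that it offers.
- The arm moves only by the tool play_rows, never from a script. Its argument "increments" is a list of rows, each an object of numbers: "tx", "ty", "tz": the shift along the tool's x, y, z in m; "ax", "ay", "az": the turn, a rotation vector about the tool's x, y, z in rad; "fingers": the finger opening in m, from 0 to 0.0854. In form: [{"tx": .., "ty": .., "tz": .., "ax": .., "ay": .., "az": .., "fingers": ..}, ...]. A call has 1 to 8 rows; each row shifts and turns the commanded pose from where the row before left it, along the tool's axes as they then stand; what a row does not reach is not made up. A row lasts 1/12 s, in which the tool goes at most 41.7 mm and 7.16 degrees, less where a joint would pass 70% of its speed; a pose out of reach is approached as far as the arm can. A call with a gripper value outside its range is refused whole. The fingers move at their own pace and stop on an object; "squeeze" is the grip in N (left out, the last holds). Time passes only in rows, so rows that do not move let the fingers close. It gives the time, the measured TCP pose, the force, the opening and the grip force at its end, in the units of the state.
- bot.read_state(): the state, without advancing time (a new reading comes with each control period).
- bot.read_camera(name): name is "scene" or "top" or "wrist"; returns a dict with "frame" (400x640x3 uint8, red, green, blue), "fov_y" (degrees; the focal length in pixels is half the picture's height over the tangent of half this angle, whatever the lens; pixels are square), "cx", "cy" (the principal point, pixels), "eye" and "attitude" of the camera in the world; the wrist camera has in their place "hand_eye" (4x4, takes a point from camera to tool coordinates, whose origin is the TCP and whose axes are the flange's). Camera axes: x right, y down, z forward; pixel columns grow to the right and rows downward; lengths in mm; the calibration is good to about 2 mm. A picture is of the moment at which its call begins: read the wrist's pose just before it. There is no depth.
- bot.finish_job(): hands the job in; it is judged then, once.
The state is a dict: "time": time; "qpos": joint angles; "qvel": joint speeds; "tau": joint torques, N m; "eef_pos": TCP position; "tool_rot": TCP orientation; "ft_force": force on the tool from outside, world axes, zero at the start; "torque": the same for the moment, N m; "width": finger opening in mm; "grip_force": force on a finger pad.
Only numpy, scipy, OpenCV 4.12 (cv2) and the standard library are available. Lean on these libraries where they do the work, as an engineer would, in place of code of your own. Each camera call takes 0.05 s, during which the arm holds its last target. There are 200 camera calls.

## Working session

There is one attempt and no reset: what is moved stays moved. The work goes in short steps, Python scripts to look and compute and a tool call to move; the robot and the scene stay as the last step left them, time stands still between calls to the robot, and variables do not carry over. Pictures are saved under pics/ and viewed, at most 10 in all, crops included, and the job is handed in when it is done.

Besides the shell and the picture viewer there is one more tool, called after "Request:" as name(argument=value, ...) on one line, values as JSON. play_rows: Moves the arm, as the interface text tells. Its arguments: {"type":"object","properties":{"increments":{"type":"array","items":{"type":"object","properties":{"tx":{"type":"number"},"ty":{"type":"number"},"tz":{"type":"number"},"ax":{"type":"number"},"ay":{"type":"number"},"az":{"type":"number"},"fingers":{"type":"number"}}}},"squeeze":{"type":"number"}},"required":["increments"]}

```bash
ls; mkdir -p pics; python3 - <<'E'
from station import bot
import cv2
s=bot.read_state();print(s)
for n in("scene","top"):
    c=bot.read_camera(n);print(n,{k:v for k,v in c.items() if k!='frame'})
    cv2.imwrite(f"pics/{n}0.png",c['frame'][:,:,::-1])
E
```

```text
pics
{'time': 0.0, 'qpos': array([ 9.18694388e-01,  1.81561649e-01,  1.60799519e+00, -1.79242120e-07,
        1.35377461e+00, -2.06290719e-01]), 'qvel': array([ 0.0014807 , -0.00140428,  0.0012047 ,  0.00079128, -0.0002834 ,
        0.00131588]), 'tau': array([-6.55099539e-04, -4.44859529e+01, -3.51335371e+01, -3.46133884e-04,
        8.88576382e-03, -2.03703337e-05]), 'eef_pos': array([247.57892009, 518.37157845, 230.37874832]), 'tool_rot': array([-3.61711040e-04,  2.21064173e-01,  9.75258876e-01, -7.90578653e-04]), 'ft_force': array([-0.62490374, -0.24398457,  0.25049251]), 'torque': array([-0.02254835, -0.01774269,  0.03449248]), 'grip_force': 0.0, 'width': 85.49626915064408}
scene {'fov_y': 53.64441960704799, 'cx': 319.2790882051866, 'cy': 200.84488531234527, 'eye': array([  -7.04656931, -538.66596935,  926.04483534]), 'attitude': array([-0.32258093,  0.86828101, -0.35020808,  0.13922618])}
top {'fov_y': 57.997347343898404, 'cx': 314.6427272588773, 'cy': 196.85066784460136, 'eye': array([437.28339709,  16.71452686, 966.32209368]), 'attitude': array([ 0.03380729, -0.69728494,  0.7147251 , -0.04264739])}
```

View pics/scene0.png

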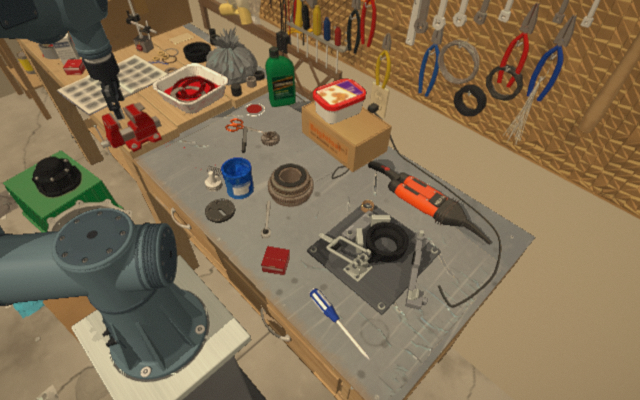

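View pics/top0.png

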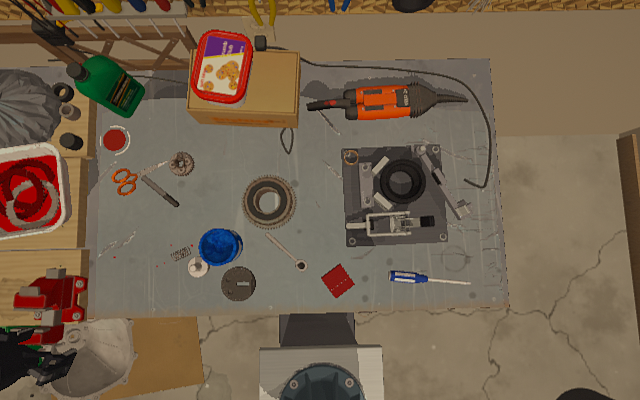

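Scene shows the fixture at about (375,258). In top it spans roughly (345–447, 148–246), with the gate open at right (ending ~(460,208)) and the loop and lever in the lane at row ~225. Next: find the baseplate corners and enlarge.

```bash
cat > h.py <<'E'
import numpy as np, cv2
from scipy.spatial.transform import Rotation as R
from station import bot
def Rq(q): return R.from_quat([q[1],q[2],q[3],q[0]]).as_matrix()
class Cam:
    def __init__(s,n):
        if n=='wrist': st=bot.read_state()
        c=bot.read_camera(n); s.im=c['frame'][:,:,::-1].copy(); s.cx,s.cy=c['cx'],c['cy']
        s.f=200/np.tan(np.radians(c['fov_y'])/2)
        if n=='wrist':
            T=np.eye(4);T[:3,:3]=Rq(st['tool_rot']);T[:3,3]=st['eef_pos'];T=T@np.array(c['hand_eye']);s.R,s.e=T[:3,:3],T[:3,3]
        else: s.R,s.e=Rq(c['attitude']),np.array(c['eye'])
    def ray(s,p):
        p=np.atleast_2d(p).astype(float); d=np.c_[(p[:,0]-s.cx)/s.f,(p[:,1]-s.cy)/s.f,np.ones(len(p))]; return d@s.R.T
    def plane(s,p,z): d=s.ray(p); return s.e+d*((z-s.e[2])/d[:,2])[:,None]
    def proj(s,P): q=(np.atleast_2d(P)-s.e)@s.R; return np.c_[s.cx+s.f*q[:,0]/q[:,2],s.cy+s.f*q[:,1]/q[:,2]]
    def crop(s,name,x0,y0,w,h,k): cv2.imwrite(name,cv2.resize(s.im[y0:y0+h,x0:x0+w],None,fx=k,fy=k,interpolation=cv2.INTER_CUBIC))
def tri(ca,pa,cb,pb):
    A=[];b=[]
    for c,p in((ca,pa),(cb,pb)):
        d=c.ray(p)[0];d/=np.linalg.norm(d);M=np.eye(3)-np.outer(d,d);A.append(M);b.append(M@c.e)
    return np.linalg.solve(sum(A),sum(b))
E
python3 - <<'E'
from h import *
c=Cam('top'); c.crop('pics/topc.png',335,140,140,110,5.5)
g=cv2.cvtColor(c.im,cv2.COLOR_BGR2GRAY)
m=((g<80)*255).astype('uint8'); m[:140]=0;m[255:]=0;m[:,:338]=0;m[:,470:]=0
m=cv2.morphologyEx(m,cv2.MORPH_CLOSE,np.ones((5,5)))
cs,_=cv2.findContours(m,0,2);k=max(cs,key=cv2.contourArea);r=cv2.minAreaRect(k);b=cv2.boxPoints(r);print(r,b)
print(c.plane(b,12))
E
```

```text
((405.78558349609375, 194.49795532226562), (98.29679870605469, 125.25281524658203), 86.72950744628906) [[340.45724 149.00244]
 [465.50607 141.85678]
 [471.11392 239.99347]
 [346.0651  247.13913]]
[[ 669.08438342  -69.56593444   12.        ]
 [ 681.21934713 -410.36218694   12.        ]
 [ 416.33213531 -406.49699767   12.        ]
 [ 406.12667187  -75.60438921   12.        ]]
```

View pics/topc.png

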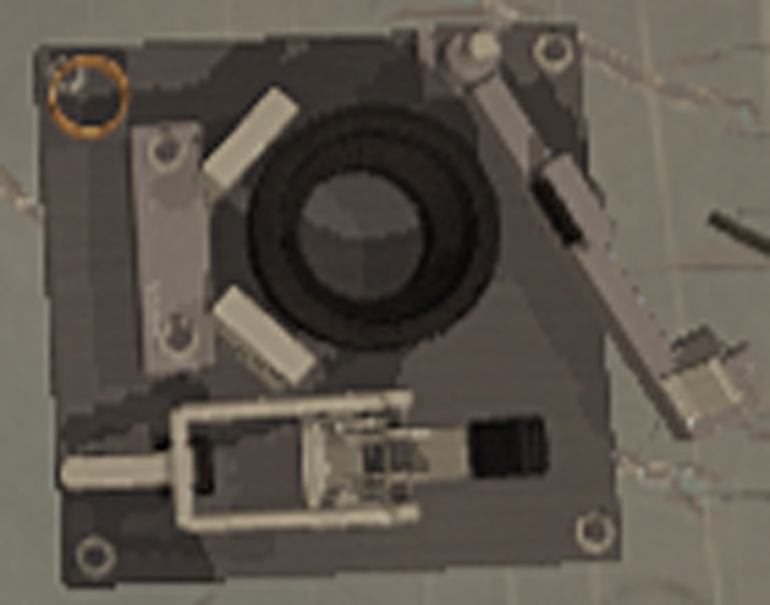

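Crop shows plate corners at (40,45), (582,22), (620,560), (62,585), pin head (482,48), and the keeper at (705,375). The loop lies left, with its tab tip at (65,472) and bar at (183,465). The lever grip is at (508,445), leaning right.

```bash
cat >> h.py <<'E'
def F(p,fx): # fixture pts -> world ; fx=(x,y,th)
    p=np.atleast_2d(p).astype(float);c,s=np.cos(fx[2]),np.sin(fx[2])
    return np.c_[fx[0]+c*p[:,0]-s*p[:,1],fx[1]+s*p[:,0]+c*p[:,1],p[:,2]]
E
python3 - <<'E'
from h import *
from scipy.optimize import least_squares
c=Cam('top'); s=Cam('scene')
px=lambda q:(np.array(q,float)+.5)/5.5-.5+[335,140]
w=c.plane(px([(40,45),(582,22),(620,560),(62,585)]),12)[:,:2]
f=np.array([(105,140,12),(105,-130,12),(-160,-130,12),(-160,140,12)])
r=least_squares(lambda t:(F(f,t)[:,:2]-w).ravel(),[550,-240,0]);print(r.x,r.fun)
fx=r.x
print('scene proj corners',s.proj(F(f,fx)))
ring=c.plane(px([(373,228)]),56);print('ring',ring)
print('origin',F([[0,0,12]],fx))
k=c.plane(px([(705,375),(482,48)]),60);pin=F([[85,-66,60]],fx)[0];print('pin',pin,k)
d=k[0]-pin; print('gate ang', np.arctan2(*( -d[[1,0]]*np.array([1,1])))-fx[2])
s.crop('pics/scc.png',300,195,150,120,5)
E
```

```text
[ 5.71009043e+02 -2.13002044e+02  1.31456304e-02] [ 1.7705887   1.84774867 -0.23130696 -0.03487308 -1.50299272 -1.87780013
 -0.03628902  0.06492456]
scene proj corners [[366.90115178 198.51534031]
 [440.9237307  250.66516702]
 [380.56557915 313.62017863]
 [304.85361881 248.43528981]]
ring [[ 571.23451603 -221.33782094   56.        ]]
origin [[ 571.00904261 -213.00204383   12.        ]]
pin [ 656.86928501 -277.87899486   60.        ] [[ 498.75076595 -369.87123106   60.        ]
 [ 654.4678552  -275.81015793   60.        ]]
gate ang 0.5137787296372825
```

View pics/scc.png

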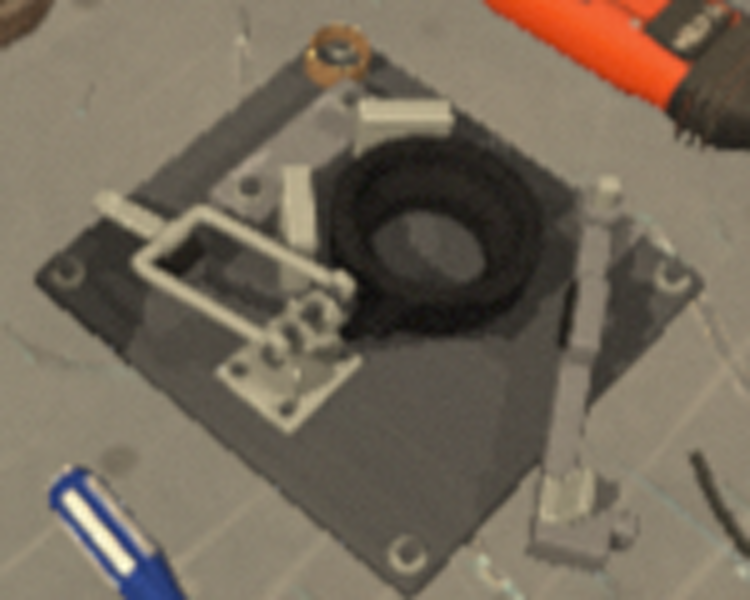

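Scene agrees with the fixture fit to ~1.5 px: fixture at (571,-213), yaw 0.013, gate angle ≈0.5. Turn the tool first (tool y → fixture x, tool x → fixture y) and close the fingers.

Request:
play_rows(increments=[{"az": 0.124, "fingers": 0}, {"az": 0.124, "fingers": 0}, {"az": 0.124, "fingers": 0}, {"az": 0.124, "fingers": 0}, {"az": 0.124, "fingers": 0}, {"az": 0.124, "fingers": 0}, {"az": 0.124, "fingers": 0}, {"az": 0.124, "fingers": 0}], squeeze=30)

```text
validation failed for argument at $.in...
```

Request:
play_rows(increments=[{"az": 0.121, "fingers": 0}, {"tx": -0.038, "ty": 0.013}, {"tx": -0.038, "ty": 0.013}, {"tx": -0.038, "ty": 0.013}, {"tx": -0.038, "ty": 0.013}, {"tx": -0.038, "ty": 0.013}, {"tx": -0.038, "ty": 0.013}, {"tx": -0.038, "ty": 0.013}])

```text
validation failed for argument at $.in...
```

Request:
play_rows(increments=[{"tx": -0.038, "ty": 0.013}, {"tx": -0.038, "ty": 0.013}, {"tx": -0.038, "ty": 0.013}, {"tx": -0.038, "ty": 0.013}, {"tx": -0.038, "ty": 0.013}, {"tx": -0.038, "ty": 0.013}, {"tx": -0.038, "ty": 0.013}, {"tx": -0.038, "ty": 0.013}])

```text
validation failed for argument at $.in...
```

Request:
play_rows(increments=[{"tx": -0.038, "ty": 0.013}, {"tx": -0.038, "ty": 0.013}, {"tx": -0.038, "ty": 0.013}, {"tx": -0.038, "ty": 0.013}, {"tx": -0.038, "ty": 0.013}, {"tx": -0.038, "ty": 0.013}, {"tx": -0.038, "ty": 0.013}, {"tx": 0}])

```text
validation failed for argument at $.in...
```

Request:
play_rows(increments=[{"tx": 0, "ty": 0, "tz": 0, "ax": 0, "ay": 0, "az": 0.124, "fingers": 0}, {"tx": 0, "ty": 0, "tz": 0, "ax": 0, "ay": 0, "az": 0.124, "fingers": 0}, {"tx": 0, "ty": 0, "tz": 0, "ax": 0, "ay": 0, "az": 0.124, "fingers": 0}, {"tx": 0, "ty": 0, "tz": 0, "ax": 0, "ay": 0, "az": 0.124, "fingers": 0}, {"tx": 0, "ty": 0, "tz": 0, "ax": 0, "ay": 0, "az": 0.124, "fingers": 0}, {"tx": 0, "ty": 0, "tz": 0, "ax": 0, "ay": 0, "az": 0.124, "fingers": 0}, {"tx": 0, "ty": 0, "tz": 0, "ax": 0, "ay": 0, "az": 0.124, "fingers": 0}, {"tx": 0, "ty": 0, "tz": 0, "ax": 0, "ay": 0, "az": 0.124, "fingers": 0}], squeeze=30)

```text
time: 0.92
eef_pos: [247.9, 518.7, 231.1]
tool_rot: [0.0, 0.661, 0.751, -0.0]
ft_force: [-0.1, -0.2, -0.5]
width: 0.2
grip_force: 0.0
```

Request:
play_rows(increments=[{"tx": 0, "ty": 0, "tz": 0, "ax": 0, "ay": 0, "az": 0.115, "fingers": 0}, {"tx": -0.039, "ty": 0.0134, "tz": 0, "ax": 0, "ay": 0, "az": 0, "fingers": 0}, {"tx": -0.039, "ty": 0.0134, "tz": 0, "ax": 0, "ay": 0, "az": 0, "fingers": 0}, {"tx": -0.039, "ty": 0.0134, "tz": 0, "ax": 0, "ay": 0, "az": 0, "fingers": 0}, {"tx": -0.039, "ty": 0.0134, "tz": 0, "ax": 0, "ay": 0, "az": 0, "fingers": 0}, {"tx": -0.039, "ty": 0.0134, "tz": 0, "ax": 0, "ay": 0, "az": 0, "fingers": 0}, {"tx": -0.039, "ty": 0.0134, "tz": 0, "ax": 0, "ay": 0, "az": 0, "fingers": 0}, {"tx": -0.039, "ty": 0.0134, "tz": 0, "ax": 0, "ay": 0, "az": 0, "fingers": 0}])

```text
time: 1.58
eef_pos: [346.7, 245.8, 231.4]
tool_rot: [0.0, 0.7, 0.714, 0.0]
ft_force: [0.3, 0.2, -0.2]
width: -0.3
grip_force: 0.0
```

Request:
play_rows(increments=[{"tx": -0.039, "ty": 0.0134, "tz": 0, "ax": 0, "ay": 0, "az": 0, "fingers": 0}, {"tx": -0.039, "ty": 0.0134, "tz": 0, "ax": 0, "ay": 0, "az": 0, "fingers": 0}, {"tx": -0.039, "ty": 0.0134, "tz": 0, "ax": 0, "ay": 0, "az": 0, "fingers": 0}, {"tx": -0.039, "ty": 0.0134, "tz": 0, "ax": 0, "ay": 0, "az": 0, "fingers": 0}, {"tx": -0.039, "ty": 0.0134, "tz": 0, "ax": 0, "ay": 0, "az": 0, "fingers": 0}, {"tx": -0.039, "ty": 0.0134, "tz": 0, "ax": 0, "ay": 0, "az": 0, "fingers": 0}, {"tx": -0.039, "ty": 0.0134, "tz": 0, "ax": 0, "ay": 0, "az": 0, "fingers": 0}, {"tx": -0.039, "ty": 0.0134, "tz": 0, "ax": 0, "ay": 0, "az": 0, "fingers": 0}])

```text
time: 2.25
eef_pos: [459.7, -64.6, 231.5]
tool_rot: [0.0, 0.701, 0.713, 0.0]
ft_force: [0.0, 1.6, 1.3]
width: -0.2
grip_force: 0.0
```

Request:
play_rows(increments=[{"tx": -0.039, "ty": 0.0134, "tz": 0, "ax": 0, "ay": 0, "az": 0, "fingers": 0}, {"tx": -0.039, "ty": 0.0134, "tz": 0, "ax": 0, "ay": 0, "az": 0, "fingers": 0}, {"tx": -0.039, "ty": 0.0134, "tz": 0, "ax": 0, "ay": 0, "az": 0, "fingers": 0}, {"tx": -0.039, "ty": 0.0134, "tz": 0, "ax": 0, "ay": 0, "az": 0, "fingers": 0}, {"tx": -0.039, "ty": 0.0134, "tz": 0, "ax": 0, "ay": 0, "az": 0, "fingers": 0}, {"tx": -0.039, "ty": 0.0134, "tz": 0, "ax": 0, "ay": 0, "az": 0, "fingers": 0}, {"tx": 0, "ty": 0, "tz": 0, "ax": 0, "ay": 0, "az": 0, "fingers": 0}, {"tx": 0, "ty": 0, "tz": 0, "ax": 0, "ay": 0, "az": 0, "fingers": 0}])

```text
time: 2.92
eef_pos: [543.7, -297.0, 229.9]
tool_rot: [-0.001, 0.702, 0.712, -0.0]
ft_force: [-0.7, 0.1, -0.2]
width: -0.2
grip_force: 0.0
```

```bash
python3 - <<'E'
from h import *
c=Cam('wrist'); print(c.f,c.cx,c.cy,c.e,c.R)
cv2.imwrite('pics/w1.png',c.im)
E
```

```text
341.66274145377423 323.0489013676117 199.32372046622382 [ 542.17522655 -213.24477767  372.27922131] [[ 0.99989289  0.01414941  0.00374146]
 [ 0.01459952 -0.94630979 -0.32293132]
 [-0.00102871  0.32295136 -0.94641501]]
```

View pics/w1.png

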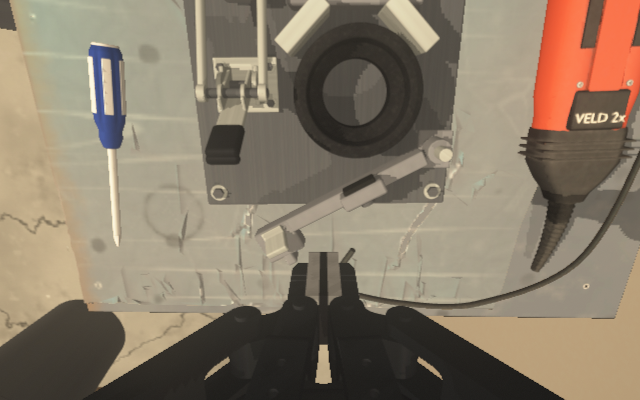

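Wrist view from above: plate's right edge corners ≈(207,204), (446,203), pin head (446,155), keeper (272,240), lever grip (224,142) and loop pin ends at (200,93)/(274,93). Gate bar is clear.

```bash
python3 - <<'E'
from h import *
c=Cam('wrist')
fx=(571,-213,.0131)
f=np.array([(105,-130,12),(-160,-130,12),(85,-66,58),(-105,-3,46)])
print(c.proj(F(f,fx)))
print(c.plane([(446,203),(207,204)],12), F(f[:2],fx))
inv=lambda w:(F(np.c_[(w-[fx[0],fx[1],0])[:,:2],w[:,2]],(0,0,-fx[2])))
print('pinhead',inv(c.plane([(446,155)],60)))
print('gate axis pts',inv(c.plane([(420,160),(300,218)],37.5)))
for z in (12,34): print('ring',z,inv(c.plane([(359,90)],56)))
# subpixel: plate edge along columns
g=cv2.cvtColor(c.im,cv2.COLOR_BGR2GRAY).astype(int)
for u in (215,240,330): print(u,g[195:212,u])
print(g[185,440:456],g[185,198:214])
L=F([[-105+38,-3,46]],fx)
E
```

```text
[[442.35819211 207.07193996]
 [206.47495775 206.33854459]
 [445.09649998 159.67875739]
 [239.88845243  88.04562477]]
[[ 681.14239606 -336.70522673   12.        ]
 [ 413.56754554 -342.28183241   12.        ]] [[ 677.6939419  -341.61338485   12.        ]
 [ 412.7166799  -345.08478556   12.        ]]
pinhead [[ 84.59055508 -61.16797203  60.        ]]
gate axis pts [[  67.46171899  -70.81555462   37.5       ]
 [ -53.34572992 -133.46836989   37.5       ]]
ring 12 [[ 2.3648899  -4.18413958 56.        ]]
ring 34 [[ 2.3648899  -4.18413958 56.        ]]
215 [110 112 115 141 170 162 114 110 111 110 124 168 168 167 167 167 167]
240 [109 110 110 109 109 109 109 110 109 109 127 170 168 167 166 165 164]
330 [110 110 111 116 139 157 160 160 161 162 163 162 161 161 161 161 162]
[110 112 113 106 128 162 167 168 163 153 144 151 163 163 162 162] [164 164 164 163 164 164 164 164 145 114 115 115 114 114 113 110]
```

Request:
play_rows(increments=[{"tx": -0.036, "ty": 0.011, "tz": 0, "ax": 0, "ay": 0, "az": 0, "fingers": 0}, {"tx": -0.036, "ty": 0.011, "tz": 0, "ax": 0, "ay": 0, "az": 0, "fingers": 0}, {"tx": 0, "ty": 0, "tz": 0.035, "ax": 0, "ay": 0, "az": 0, "fingers": 0}, {"tx": 0, "ty": 0, "tz": 0.035, "ax": 0, "ay": 0, "az": 0, "fingers": 0}, {"tx": 0, "ty": 0, "tz": 0.035, "ax": 0, "ay": 0, "az": 0, "fingers": 0}, {"tx": 0, "ty": 0, "tz": 0.035, "ax": 0, "ay": 0, "az": 0, "fingers": 0}, {"tx": 0, "ty": 0, "tz": 0.035, "ax": 0, "ay": 0, "az": 0, "fingers": 0}, {"tx": 0, "ty": 0, "tz": 0.035, "ax": 0, "ay": 0, "az": 0, "fingers": 0}])

```text
time: 3.68
eef_pos: [567.6, -364.8, 20.8]
tool_rot: [0.0, 0.7, 0.714, 0.0]
ft_force: [0.1, -0.2, 0.5]
width: 0.2
grip_force: 0.0
```

Request:
play_rows(increments=[{"tx": 0, "ty": 0, "tz": 0, "ax": 0, "ay": 0, "az": 0, "fingers": 0}, {"tx": 0.006, "ty": -0.003, "tz": 0, "ax": 0, "ay": 0, "az": 0, "fingers": 0}, {"tx": 0.006, "ty": -0.003, "tz": 0, "ax": 0, "ay": 0, "az": 0, "fingers": 0}, {"tx": 0.005, "ty": -0.003, "tz": 0, "ax": 0, "ay": 0, "az": 0, "fingers": 0}, {"tx": 0.005, "ty": -0.003, "tz": 0, "ax": 0, "ay": 0, "az": 0, "fingers": 0}, {"tx": 0.005, "ty": -0.003, "tz": 0, "ax": 0, "ay": 0, "az": 0, "fingers": 0}, {"tx": 0.005, "ty": -0.003, "tz": 0, "ax": 0, "ay": 0, "az": 0, "fingers": 0}, {"tx": 0.005, "ty": -0.002, "tz": 0, "ax": 0, "ay": 0, "az": 0, "fingers": 0}])

```text
time: 4.35
eef_pos: [546.9, -330.1, 22.8]
tool_rot: [0.001, 0.701, 0.713, -0.0]
ft_force: [2.3, -2.9, 1.8]
width: 0.1
grip_force: 1.1
```

Request:
play_rows(increments=[{"tx": 0.005, "ty": -0.002, "tz": 0, "ax": 0, "ay": 0, "az": 0, "fingers": 0}, {"tx": 0.004, "ty": -0.002, "tz": 0, "ax": 0, "ay": 0, "az": 0, "fingers": 0}, {"tx": 0.004, "ty": -0.002, "tz": 0, "ax": 0, "ay": 0, "az": 0, "fingers": 0}, {"tx": 0.003, "ty": -0.001, "tz": 0, "ax": 0, "ay": 0, "az": 0, "fingers": 0}, {"tx": 0.003, "ty": -0.001, "tz": 0, "ax": 0, "ay": 0, "az": 0, "fingers": 0}, {"tx": 0, "ty": 0, "tz": 0, "ax": 0, "ay": 0, "az": 0, "fingers": 0}])

```text
time: 4.85
eef_pos: [538.2, -310.7, 21.2]
tool_rot: [-0.0, 0.701, 0.714, -0.0]
ft_force: [1.5, -1.2, 0.1]
width: 0.1
grip_force: 0.9
```

Request:
play_rows(increments=[{"tx": 0.003, "ty": -0.001, "tz": 0, "ax": 0, "ay": 0, "az": 0, "fingers": 0}, {"tx": 0.002, "ty": 0, "tz": 0, "ax": 0, "ay": 0, "az": 0, "fingers": 0}, {"tx": 0.002, "ty": -0.001, "tz": 0, "ax": 0, "ay": 0, "az": 0, "fingers": 0}, {"tx": 0, "ty": 0, "tz": 0, "ax": 0, "ay": 0, "az": 0, "fingers": 0}])

```text
time: 5.18
eef_pos: [536.1, -303.9, 21.2]
tool_rot: [-0.0, 0.701, 0.713, 0.0]
ft_force: [1.4, -2.1, 0.3]
width: -0.2
grip_force: 1.3
```

Request:
play_rows(increments=[{"tx": 0.002, "ty": 0, "tz": 0, "ax": 0, "ay": 0, "az": 0, "fingers": 0}, {"tx": 0.002, "ty": 0, "tz": 0, "ax": 0, "ay": 0, "az": 0, "fingers": 0}, {"tx": 0, "ty": 0, "tz": 0, "ax": 0, "ay": 0, "az": 0, "fingers": 0}])

```text
time: 5.43
eef_pos: [535.7, -300.3, 21.2]
tool_rot: [-0.0, 0.701, 0.714, -0.0]
ft_force: [0.2, -5.1, 0.5]
width: 0.0
grip_force: 2.4
```

Request:
play_rows(increments=[{"tx": 0.002, "ty": 0, "tz": 0, "ax": 0, "ay": 0, "az": 0, "fingers": 0}, {"tx": 0, "ty": 0, "tz": 0, "ax": 0, "ay": 0, "az": 0, "fingers": 0}])

```text
time: 5.6
eef_pos: [535.6, -298.9, 21.3]
tool_rot: [0.0, 0.701, 0.713, -0.001]
ft_force: [0.2, -6.9, -0.2]
width: 0.0
grip_force: 3.4
```

Request:
play_rows(increments=[{"tx": 0.002, "ty": 0, "tz": 0, "ax": 0, "ay": 0, "az": 0, "fingers": 0}, {"tx": 0, "ty": 0, "tz": 0, "ax": 0, "ay": 0, "az": 0, "fingers": 0}])

```text
time: 5.77
eef_pos: [535.5, -297.5, 21.3]
tool_rot: [0.001, 0.701, 0.713, -0.001]
ft_force: [-1.1, -8.0, -0.7]
width: 0.2
grip_force: 4.4
```

Request:
play_rows(increments=[{"tx": 0.001, "ty": 0, "tz": 0, "ax": 0, "ay": 0, "az": 0, "fingers": 0}, {"tx": 0, "ty": 0, "tz": 0, "ax": 0, "ay": 0, "az": 0, "fingers": 0}])

```text
time: 5.93
eef_pos: [535.5, -297.1, 21.3]
tool_rot: [0.001, 0.701, 0.713, -0.001]
ft_force: [-0.4, -11.8, -2.8]
width: 0.2
grip_force: 5.5
```

Request:
play_rows(increments=[{"tx": -0.01, "ty": 0, "tz": 0, "ax": 0, "ay": 0, "az": 0, "fingers": 0}, {"tx": -0.02, "ty": 0, "tz": 0, "ax": 0, "ay": 0, "az": 0, "fingers": 0}, {"tx": -0.01, "ty": 0, "tz": -0.03, "ax": 0, "ay": 0, "az": 0, "fingers": 0}, {"tx": 0, "ty": 0, "tz": -0.04, "ax": 0, "ay": 0, "az": 0, "fingers": 0}, {"tx": 0, "ty": 0, "tz": -0.04, "ax": 0, "ay": 0, "az": 0, "fingers": 0}, {"tx": 0, "ty": -0.01, "tz": -0.04, "ax": 0, "ay": 0, "az": 0, "fingers": 0.02}, {"tx": 0.01, "ty": -0.02, "tz": -0.03, "ax": 0, "ay": 0, "az": 0, "fingers": 0.04}, {"tx": 0, "ty": 0, "tz": 0, "ax": 0, "ay": 0, "az": 0, "fingers": 0.04}])

```text
time: 6.6
eef_pos: [506.9, -326.3, 208.6]
tool_rot: [0.004, 0.701, 0.714, 0.0]
ft_force: [0.9, -1.1, 0.7]
width: 35.7
grip_force: 0.0
```

```bash
python3 - <<'E'
from h import *
c=Cam('wrist'); print(c.e)
np.savez('w2.npz',R=c.R,e=c.e)
cv2.imwrite('pics/w2.png',c.im)
E
```

```text
[ 504.10556658 -241.6826661   350.44821644]
```

View pics/w2.png

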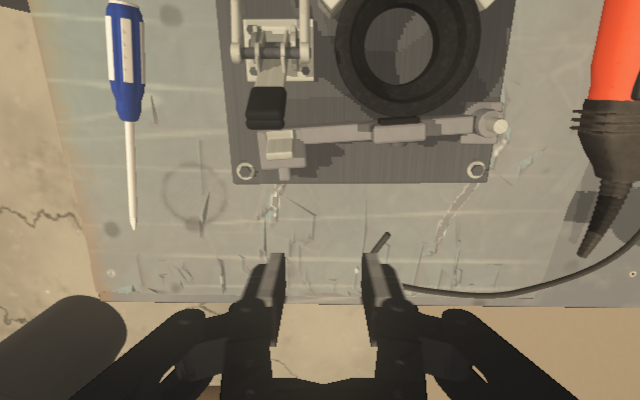

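Gate now nearly shut: pin (497,125), keeper top (282,147), ledge tip (285,178), lever grip (266,107).

```bash
cat >> h.py <<'E'
FX=(572,-211.5,.0131)
def inv(w): w=np.atleast_2d(w); return F(np.c_[(w-[FX[0],FX[1],0])[:,:2],w[:,2]],(0,0,-FX[2]))
E
python3 - <<'E'
from h import *
c=Cam('wrist')
print('keeper60',inv(c.plane([(282,138),(282,158),(267,147),(294,147)],60)).round(1))
print('ledge',inv(c.plane([(285,168),(285,178),(262,172),(305,166)],37.5)).round(1))
print('gate axis',inv(c.plane([(460,126),(330,133)],37.5)).round(1), inv(c.plane([(500,127)],58)).round(1))
print('ring',inv(c.plane([(404,46)],56)).round(1))
print('plate edge',inv(c.plane([(235,184),(487,182)],12)).round(1))
print('pins',inv(c.plane([(236,52),(306,50)],71)).round(1))
print('grip', inv(c.plane([(250,122),(283,122),(266,90)],120)).round(1))
t=Cam('top'); t.crop('pics/t2.png',335,140,140,110,5.5)
E
```

```text
keeper60 [[-101.1  -74.3   60. ]
 [-101.7  -91.3   60. ]
 [-114.   -81.9   60. ]
 [ -91.2  -81.8   60. ]]
ledge [[-101.9 -105.6   37.5]
 [-102.2 -115.3   37.5]
 [-123.4 -109.5   37.5]
 [ -83.2 -103.7   37.5]]
gate axis [[ 55.9 -66.6  37.5]
 [-60.4 -73.2  37.5]] [[ 81.3 -64.8  58. ]]
ring [[-3.7 -2.9 56. ]]
plate edge [[-156.2 -128.8   12. ]
 [ 101.4 -125.9   12. ]]
pins [[-131.8   -8.9   71. ]
 [ -79.7   -7.3   71. ]]
grip [[-114.7  -54.6  120. ]
 [ -93.2  -54.5  120. ]
 [-103.3  -34.6  120. ]]
```

View pics/t2.png

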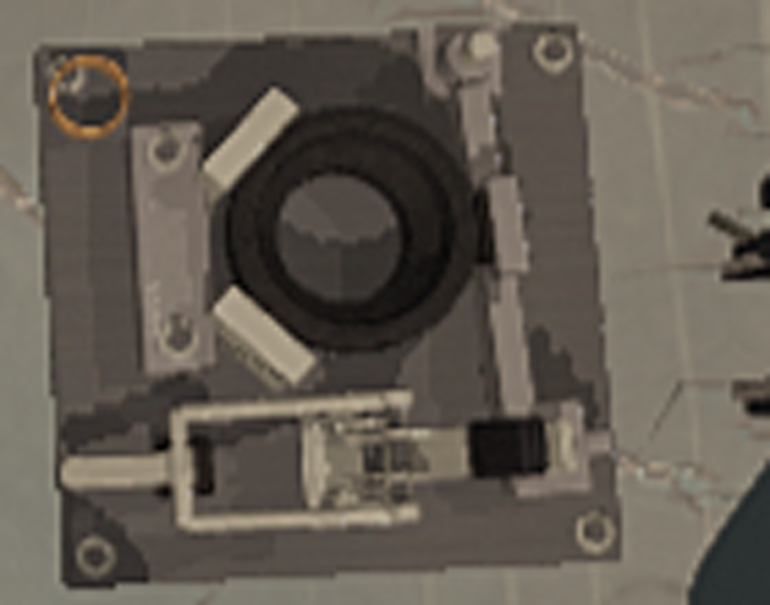

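Ring now sits against both V faces and the gate stands ~0.057 open, as expected. The loop tab runs from (65,472) to the bar at (183,465). Locate the tab grip and the loop's pin.

```bash
python3 - <<'E'
from h import *
c=Cam('top')
px=lambda q:(np.array(q,float)+.5)/5.5-.5+[335,140]
for n,q,z in(('tabtip',(62,472),29),('tabgrip',(105,472),34),('bar',(183,467),44.5),('legs',(300,407),57),('legs',(300,520),57),('nearpin',(412,398),71),('nearpin',(415,512),71),('ring',(351,230),56)):
    w=c.plane(px([q]),z);print(n,w.round(1),inv(w).round(1))
E
```

```text
tabtip [[462.5 -75.4  29. ]] [[-107.7  137.5   29. ]]
tabgrip [[461.9 -95.1  34. ]] [[-108.6  117.9   34. ]]
bar [[ 463.  -130.1   44.5]] [[-107.9   82.8   44.5]]
legs [[ 488.8 -183.1   57. ]] [[-82.8  29.4  57. ]]
legs [[ 437.2 -180.7   57. ]] [[-134.4   32.6   57. ]]
nearpin [[ 490.8 -231.1   71. ]] [[-81.4 -18.5  71. ]]
nearpin [[ 439.4 -229.7   71. ]] [[-132.8  -16.5   71. ]]
ring [[ 570.5 -211.    56. ]] [[-1.5  0.5 56. ]]
```

Request:
play_rows(increments=[{"tx": 0.038, "ty": -0.008, "tz": 0, "ax": 0, "ay": 0, "az": 0, "fingers": 0.035}, {"tx": 0.039, "ty": -0.008, "tz": 0, "ax": 0, "ay": 0, "az": 0, "fingers": 0.035}, {"tx": 0.039, "ty": -0.008, "tz": 0, "ax": 0, "ay": 0, "az": 0, "fingers": 0.035}, {"tx": 0.039, "ty": -0.008, "tz": 0, "ax": 0, "ay": 0, "az": 0, "fingers": 0.035}, {"tx": 0.039, "ty": -0.008, "tz": 0, "ax": 0, "ay": 0, "az": 0, "fingers": 0.035}, {"tx": 0.039, "ty": -0.006, "tz": 0.02, "ax": 0, "ay": 0, "az": 0, "fingers": 0.035}, {"tx": 0, "ty": 0, "tz": 0.04, "ax": 0, "ay": 0, "az": 0, "fingers": 0.035}, {"tx": 0, "ty": 0, "tz": 0, "ax": 0, "ay": 0, "az": 0, "fingers": 0.035}])

```text
time: 7.47
eef_pos: [451.3, -91.2, 135.0]
tool_rot: [-0.007, 0.699, 0.715, -0.002]
ft_force: [-1.7, 1.4, -0.7]
width: 34.9
grip_force: 0.0
```

```bash
python3 - <<'E'
from h import *
print(bot.read_state()['eef_pos'])
c=Cam('wrist'); print(c.e)
cv2.imwrite('pics/w3.png',c.im)
E
```

```text
[451.28373581 -91.24716005 134.99408269]
[450.83405454  -8.28168997 277.81597739]
```

View pics/w3.png

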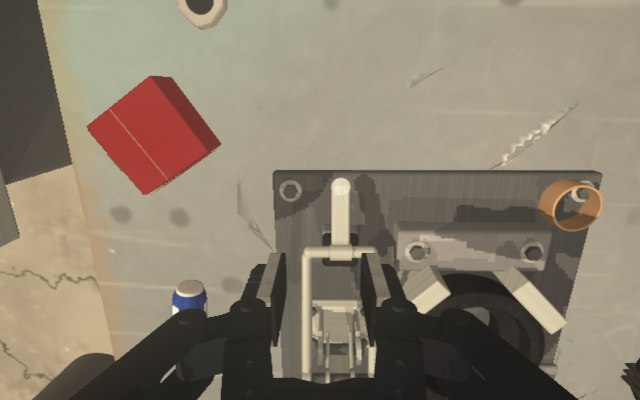

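Wrist view: tab from tip (341,181) to bar (341,253), centred left-right at col 341.

```bash
python3 - <<'E'
from h import *
s=bot.read_state(); print(s['eef_pos'],s['tool_rot'])
c=Cam('wrist')
for n,p,z in(('tip',(341,180),29),('bar',(341,253),44.5),('tab',(341,210),34)):
    w=c.plane([p],z); print(n,w.round(1),inv(w).round(1))
q=Rq(s['tool_rot'])
d=c.plane([(341,200)],34)[0]; print(q)
E
```

```text
[452.99129684 -93.10429047 137.93716856] [-0.00555169  0.69997801  0.71414046 -0.0018344 ]
tip [[464.8 -78.8  29. ]] [[-105.4  134.1   29. ]]
bar [[ 466.2 -132.7   44.5]] [[-104.8   80.2   44.5]]
tab [[ 465.4 -101.3   34. ]] [[-105.1  111.5   34. ]]
[[-0.01999992  0.99974487 -0.01049746]
 [ 0.99978561  0.02005483  0.00515208]
 [ 0.00536129 -0.01039217 -0.99993163]]
```

Request:
play_rows(increments=[{"tx": -0.002, "ty": 0.011, "tz": 0.03, "ax": 0, "ay": 0, "az": 0, "fingers": 0.035}, {"tx": 0, "ty": 0, "tz": 0.035, "ax": 0, "ay": 0, "az": 0, "fingers": 0.035}, {"tx": 0, "ty": 0, "tz": 0.02, "ax": 0, "ay": 0, "az": 0, "fingers": 0.035}, {"tx": 0, "ty": 0, "tz": 0, "ax": 0, "ay": 0, "az": 0, "fingers": 0.035}, {"tx": 0, "ty": 0, "tz": 0, "ax": 0, "ay": 0, "az": 0, "fingers": 0.035}])

```text
time: 7.98
eef_pos: [468.1, -98.7, 57.8]
tool_rot: [-0.001, 0.701, 0.713, -0.0]
ft_force: [0.6, 0.5, 0.3]
width: 35.3
grip_force: 0.0
```

Request:
play_rows(increments=[{"tx": 0.002, "ty": -0.0035, "tz": 0.02, "ax": 0, "ay": 0, "az": 0, "fingers": 0.035}, {"tx": 0, "ty": 0, "tz": 0.018, "ax": 0, "ay": 0, "az": 0, "fingers": 0.035}, {"tx": 0, "ty": 0, "tz": 0, "ax": 0, "ay": 0, "az": 0, "fingers": 0.035}, {"tx": 0, "ty": 0, "tz": 0, "ax": 0, "ay": 0, "az": 0, "fingers": 0.02}, {"tx": 0, "ty": 0, "tz": 0, "ax": 0, "ay": 0, "az": 0, "fingers": 0.01}, {"tx": 0, "ty": 0, "tz": 0, "ax": 0, "ay": 0, "az": 0, "fingers": 0.01}, {"tx": 0, "ty": 0, "tz": 0, "ax": 0, "ay": 0, "az": 0, "fingers": 0.01}], squeeze=20)

```text
time: 8.57
eef_pos: [464.3, -96.5, 21.4]
tool_rot: [0.0, 0.701, 0.714, -0.001]
ft_force: [-7.0, -1.6, 5.0]
width: 13.4
grip_force: 22.5
```

```bash
python3 -c "
import numpy as np
a=np.linspace(-.276,np.pi+.30,28);y=-224+132.5*np.cos(a);z=58+132.5*np.sin(a)
for i in range(27):print(i+1,round(y[i+1],1),round(z[i+1],1),'tx',round((y[i+1]-y[i])/1e3,4),'tz',round(-(z[i+1]-z[i])/1e3,4))
"
```

```text
1 -92.8 39.7 tx 0.0037 tz -0.0178
2 -91.5 57.9 tx 0.0013 tz -0.0182
3 -92.7 76.1 tx -0.0012 tz -0.0182
4 -96.5 93.9 tx -0.0037 tz -0.0178
5 -102.6 111.1 tx -0.0061 tz -0.0172
6 -111.0 127.3 tx -0.0084 tz -0.0162
7 -121.6 142.1 tx -0.0106 tz -0.0148
8 -134.1 155.4 tx -0.0125 tz -0.0133
9 -148.4 166.8 tx -0.0142 tz -0.0114
10 -164.0 176.1 tx -0.0156 tz -0.0094
11 -180.8 183.3 tx -0.0168 tz -0.0071
12 -198.4 188.0 tx -0.0176 tz -0.0047
13 -216.5 190.3 tx -0.0181 tz -0.0023
14 -234.7 190.1 tx -0.0182 tz 0.0002
15 -252.7 187.3 tx -0.018 tz 0.0027
16 -270.2 182.2 tx -0.0175 tz 0.0052
17 -286.8 174.7 tx -0.0166 tz 0.0075
18 -302.2 164.9 tx -0.0154 tz 0.0097
19 -316.2 153.2 tx -0.0139 tz 0.0117
20 -328.4 139.6 tx -0.0122 tz 0.0136
21 -338.6 124.5 tx -0.0102 tz 0.0151
22 -346.6 108.2 tx -0.008 tz 0.0164
23 -352.4 90.9 tx -0.0057 tz 0.0173
24 -355.7 72.9 tx -0.0033 tz 0.0179
25 -356.5 54.7 tx -0.0008 tz 0.0182
26 -354.8 36.6 tx 0.0017 tz 0.0181
27 -350.6 18.8 tx 0.0042 tz 0.0177
```

Request:
play_rows(increments=[{"tx": 0.0037, "ty": -0.0005, "tz": -0.0178, "ax": 0, "ay": 0, "az": 0, "fingers": 0.01}, {"tx": 0.0013, "ty": 0, "tz": -0.0182, "ax": 0, "ay": 0, "az": 0, "fingers": 0.01}, {"tx": -0.0012, "ty": 0, "tz": -0.0182, "ax": 0, "ay": 0, "az": 0, "fingers": 0.01}, {"tx": -0.0037, "ty": 0, "tz": -0.0178, "ax": 0, "ay": 0, "az": 0, "fingers": 0.01}], squeeze=20)

```text
time: 8.9
eef_pos: [463.6, -95.8, 93.8]
tool_rot: [0.0, 0.7, 0.714, -0.0]
ft_force: [-2.6, -2.3, -2.8]
width: 13.8
grip_force: 21.4
```

Forces small; follow the arc.

Request:
play_rows(increments=[{"tx": -0.0061, "ty": 0, "tz": -0.0172, "ax": 0, "ay": 0, "az": 0, "fingers": 0.01}, {"tx": -0.0084, "ty": 0, "tz": -0.0162, "ax": 0, "ay": 0, "az": 0, "fingers": 0.01}, {"tx": -0.0106, "ty": 0, "tz": -0.0148, "ax": 0, "ay": 0, "az": 0, "fingers": 0.01}, {"tx": -0.0125, "ty": 0, "tz": -0.0133, "ax": 0, "ay": 0, "az": 0, "fingers": 0.01}])

```text
time: 9.23
eef_pos: [464.3, -133.5, 155.5]
tool_rot: [0.001, 0.7, 0.714, -0.0]
ft_force: [-0.7, -1.7, -4.5]
width: 13.2
grip_force: 23.3
```

Request:
play_rows(increments=[{"tx": -0.0142, "ty": 0, "tz": -0.0114, "ax": 0, "ay": 0, "az": 0, "fingers": 0.01}, {"tx": -0.0156, "ty": 0, "tz": -0.0094, "ax": 0, "ay": 0, "az": 0, "fingers": 0.01}, {"tx": -0.0168, "ty": 0, "tz": -0.0071, "ax": 0, "ay": 0, "az": 0, "fingers": 0.01}, {"tx": -0.0176, "ty": 0, "tz": -0.0047, "ax": 0, "ay": 0, "az": 0, "fingers": 0.01}])

```text
time: 9.57
eef_pos: [465.7, -197.9, 188.2]
tool_rot: [0.001, 0.701, 0.714, 0.0]
ft_force: [-1.2, 0.3, -1.6]
width: 13.8
grip_force: 26.3
```

Request:
play_rows(increments=[{"tx": -0.0181, "ty": 0, "tz": -0.0023, "ax": 0, "ay": 0, "az": 0, "fingers": 0.01}, {"tx": -0.0182, "ty": 0, "tz": 0.0002, "ax": 0, "ay": 0, "az": 0, "fingers": 0.01}, {"tx": -0.018, "ty": 0, "tz": 0.0027, "ax": 0, "ay": 0, "az": 0, "fingers": 0.01}, {"tx": -0.0175, "ty": 0, "tz": 0.0052, "ax": 0, "ay": 0, "az": 0, "fingers": 0.01}])

```text
time: 9.9
eef_pos: [467.4, -270.6, 182.9]
tool_rot: [0.002, 0.701, 0.713, 0.0]
ft_force: [-1.3, 0.6, 2.7]
width: 13.1
grip_force: 27.6
```

Request:
play_rows(increments=[{"tx": -0.0166, "ty": 0, "tz": 0.0075, "ax": 0, "ay": 0, "az": 0, "fingers": 0.01}, {"tx": -0.0154, "ty": 0, "tz": 0.0097, "ax": 0, "ay": 0, "az": 0, "fingers": 0.01}, {"tx": -0.0139, "ty": 0, "tz": 0.0117, "ax": 0, "ay": 0, "az": 0, "fingers": 0.01}, {"tx": -0.0122, "ty": 0, "tz": 0.0136, "ax": 0, "ay": 0, "az": 0, "fingers": 0.01}])

```text
time: 10.23
eef_pos: [469.0, -330.7, 141.0]
tool_rot: [0.003, 0.701, 0.713, -0.001]
ft_force: [-2.9, -2.7, 3.6]
width: 13.6
grip_force: 25.8
```

Request:
play_rows(increments=[{"tx": -0.0102, "ty": 0, "tz": 0.0151, "ax": 0, "ay": 0, "az": 0, "fingers": 0.01}, {"tx": -0.008, "ty": 0, "tz": 0.0164, "ax": 0, "ay": 0, "az": 0, "fingers": 0.01}])

```text
time: 10.4
eef_pos: [469.5, -349.8, 109.5]
tool_rot: [0.004, 0.701, 0.713, -0.001]
ft_force: [-2.4, -4.7, 4.2]
width: 13.5
grip_force: 27.0
```

Request:
play_rows(increments=[{"tx": -0.0052, "ty": 0, "tz": 0.0173, "ax": 0, "ay": 0, "az": 0, "fingers": 0.01}, {"tx": -0.0028, "ty": 0, "tz": 0.0179, "ax": 0, "ay": 0, "az": 0, "fingers": 0.01}, {"tx": -0.0003, "ty": 0, "tz": 0.0182, "ax": 0, "ay": 0, "az": 0, "fingers": 0.01}, {"tx": 0.001, "ty": 0, "tz": 0.009, "ax": 0, "ay": 0, "az": 0, "fingers": 0.01}])

```text
time: 10.73
eef_pos: [469.2, -356.5, 45.1]
tool_rot: [0.003, 0.701, 0.713, -0.001]
ft_force: [-0.1, -6.2, 1.3]
width: 13.5
grip_force: 28.6
```

Request:
play_rows(increments=[{"tx": 0.001, "ty": 0, "tz": 0.008, "ax": 0, "ay": 0, "az": 0, "fingers": 0.01}, {"tx": 0.001, "ty": 0, "tz": 0.006, "ax": 0, "ay": 0, "az": 0, "fingers": 0.01}])

```text
time: 10.9
eef_pos: [469.4, -354.2, 31.8]
tool_rot: [0.003, 0.701, 0.713, -0.001]
ft_force: [-2.7, -6.1, 0.2]
width: 13.4
grip_force: 28.6
```

Request:
play_rows(increments=[{"tx": 0.001, "ty": 0, "tz": 0.006, "ax": 0, "ay": 0, "az": 0, "fingers": 0.01}, {"tx": 0.001, "ty": 0, "tz": 0.004, "ax": 0, "ay": 0, "az": 0, "fingers": 0.01}, {"tx": 0, "ty": 0, "tz": 0, "ax": 0, "ay": 0, "az": 0, "fingers": 0.01}])

```text
time: 11.15
eef_pos: [469.3, -351.5, 21.6]
tool_rot: [0.003, 0.701, 0.713, -0.001]
ft_force: [-1.7, -4.7, 0.5]
width: 13.1
grip_force: 28.8
```

```bash
python3 - <<'E'
from h import *
s=bot.read_state(); print(s['eef_pos'],s['ft_force'])
a=Cam('wrist'); b=Cam('scene')
A=cv2.resize(a.im[120:400,160:480],(480,420)); B=cv2.resize(b.im[225:325,350:440],(315,350),interpolation=cv2.INTER_CUBIC)
o=np.zeros((420,795,3),'uint8');o[:,:480]=cv2.resize(a.im[0:350,120:520],(480,420));o[:350,480:]=B
cv2.imwrite('pics/m4.png',o)
E
```

```text
[ 469.2999956  -351.46348863   21.57680868] [-1.6650483  -4.72547926  0.52047579]
```

View pics/m4.png

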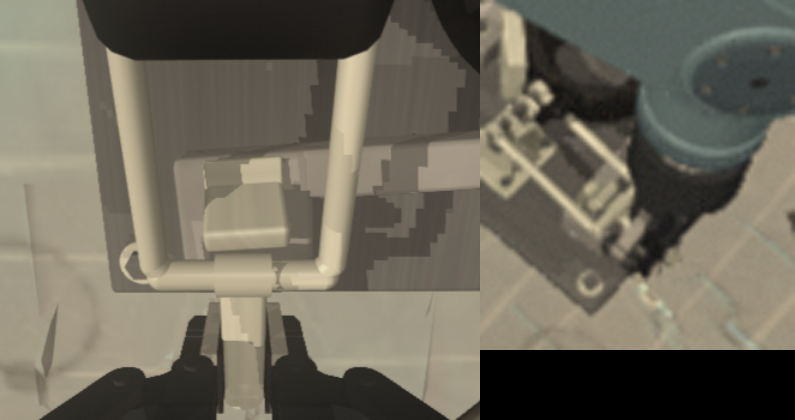

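Bar (at (240,275) in the left pane) lies just outside the keeper (245,215), legs astride. Lower until it rests on the ledge, then let go.

Request:
play_rows(increments=[{"tx": 0.001, "ty": 0, "tz": 0.003, "ax": 0, "ay": 0, "az": 0, "fingers": 0.01}, {"tx": 0, "ty": 0, "tz": 0.002, "ax": 0, "ay": 0, "az": 0, "fingers": 0.01}, {"tx": 0, "ty": 0, "tz": 0, "ax": 0, "ay": 0, "az": 0, "fingers": 0.01}])

```text
time: 11.5
eef_pos: [469.3, -350.1, 16.7]
tool_rot: [0.002, 0.701, 0.713, -0.001]
ft_force: [-0.9, -5.1, 0.4]
width: 13.4
grip_force: 28.9
```

```bash
python3 - <<'E'
from h import *
a=Cam('wrist')
# keeper lip front edge and bar, in crop coords ->full: /1.2 + (120,0)
for n,p,z in(('lip',(247,236),60),('bar',(245,275),44)):
    print(n,inv(a.plane([np.array(p)/1.2+[120,0]],z)).round(1))
E
```

```text
lip [[-104.5  -86.1   60. ]]
bar [[-104.8 -104.1   44. ]]
```

Request:
play_rows(increments=[{"tx": 0.003, "ty": 0, "tz": 0.001, "ax": 0, "ay": 0, "az": 0, "fingers": 0.01}, {"tx": 0.002, "ty": 0, "tz": 0, "ax": 0, "ay": 0, "az": 0, "fingers": 0.01}, {"tx": 0, "ty": 0, "tz": 0, "ax": 0, "ay": 0, "az": 0, "fingers": 0.03}, {"tx": 0, "ty": 0, "tz": 0, "ax": 0, "ay": 0, "az": 0, "fingers": 0.03}, {"tx": 0, "ty": 0, "tz": 0, "ax": 0, "ay": 0, "az": 0, "fingers": 0.03}, {"tx": 0, "ty": 0, "tz": 0, "ax": 0, "ay": 0, "az": 0, "fingers": 0.03}])

```text
time: 12.05
eef_pos: [468.4, -342.6, 13.7]
tool_rot: [0.0, 0.701, 0.714, 0.0]
ft_force: [-0.9, -0.0, -0.6]
width: 29.8
grip_force: 0.0
```

```bash
python3 - <<'E'
from h import *
a=Cam('wrist')
g=cv2.cvtColor(a.im,cv2.COLOR_BGR2GRAY)
# column through the bar right half and through left half
print(g[195:260,275].tolist()); print(g[160:260,325].tolist())
r=Cam('top'); print(bot.read_state()['eef_pos'])
E
```

```text
[99, 99, 99, 99, 103, 124, 123, 123, 124, 127, 133, 98, 99, 99, 98, 98, 98, 99, 99, 99, 99, 98, 99, 105, 110, 110, 110, 109, 104, 110, 128, 138, 146, 154, 159, 166, 169, 174, 178, 185, 189, 194, 197, 195, 191, 187, 187, 186, 183, 179, 172, 164, 154, 143, 124, 109, 103, 103, 110, 114, 118, 119, 119, 120, 120]
[121, 157, 186, 189, 191, 192, 191, 190, 191, 189, 190, 188, 187, 187, 186, 187, 188, 190, 190, 190, 191, 187, 166, 159, 159, 159, 158, 159, 158, 158, 158, 159, 158, 158, 159, 159, 160, 160, 159, 159, 160, 160, 160, 158, 158, 158, 160, 160, 159, 159, 159, 159, 159, 159, 160, 160, 160, 160, 160, 160, 160, 160, 160, 162, 170, 179, 189, 198, 205, 196, 189, 182, 176, 173, 171, 168, 165, 161, 158, 156, 151, 134, 166, 185, 185, 185, 184, 181, 177, 173, 167, 163, 156, 148, 145, 182, 181, 184, 197, 197]
[ 468.31460953 -342.54516692   13.47389564]
```

```bash
python3 - <<'E'
from h import *
a=Cam('wrist')
for n,p,z in(('lip',(325,182),60),('lip2',(325,222),60),('bar',(275,237),42)):
    print(n,inv(a.plane([p],z)).round(1))
E
```

```text
lip [[-105.6  -73.2   60. ]]
lip2 [[-105.5  -85.8   60. ]]
bar [[-123.6  -99.4   42. ]]
```

Bar centre is at y≈-99, outside the lip at ≈-87, down on the ledge. Rise, close the fingers and approach the lever's gate-side face.

Request:
play_rows(increments=[{"tx": 0, "ty": 0, "tz": -0.02, "ax": 0, "ay": 0, "az": 0, "fingers": 0.03}, {"tx": 0, "ty": 0, "tz": -0.036, "ax": 0, "ay": 0, "az": 0, "fingers": 0.03}, {"tx": 0, "ty": 0, "tz": -0.036, "ax": 0, "ay": 0, "az": 0, "fingers": 0}, {"tx": 0.02, "ty": 0, "tz": 0, "ax": 0, "ay": 0, "az": 0, "fingers": 0}, {"tx": 0.02, "ty": 0, "tz": 0, "ax": 0, "ay": 0, "az": 0, "fingers": 0}, {"tx": 0.012, "ty": 0, "tz": 0, "ax": 0, "ay": 0, "az": 0, "fingers": 0}, {"tx": 0, "ty": 0, "tz": 0, "ax": 0, "ay": 0, "az": 0, "fingers": 0}], squeeze=30)

```text
time: 12.78
eef_pos: [466.9, -288.1, 104.9]
tool_rot: [-0.001, 0.7, 0.714, 0.0]
ft_force: [-0.5, -0.2, 0.1]
width: 0.1
grip_force: 0.0
```

```bash
python3 - <<'E'
from h import *
print(bot.read_state()['eef_pos'])
a=Cam('wrist'); b=Cam('scene')
o=np.zeros((420,795,3),'uint8');o[:,:480]=cv2.resize(a.im[0:350,120:520],(480,420));o[:350,480:]=cv2.resize(b.im[225:325,350:440],(315,350),interpolation=cv2.INTER_CUBIC)
cv2.imwrite('pics/m5.png',o)
import math
P=lambda f:(-3+78*math.cos(f)-9*math.sin(f),46+78*math.sin(f)+9*math.cos(f))
for f in np.arange(2.1,-.05,-.15): print(round(f,2),[round(v,1) for v in P(f)], 'world y',round(P(f)[0]-212.9,1))
E
```

```text
[ 466.86000779 -288.13258754  104.85974921]
2.1 [-50.1, 108.8] world y -263.0
1.95 [-40.2, 115.1] world y -253.1
1.8 [-29.5, 119.9] world y -242.4
1.65 [-18.1, 123.0] world y -231.0
1.5 [-6.5, 124.4] world y -219.4
1.35 [5.3, 124.1] world y -207.6
1.2 [16.9, 122.0] world y -196.0
1.05 [28.0, 118.1] world y -184.9
0.9 [38.4, 112.7] world y -174.5
0.75 [47.9, 105.8] world y -165.0
0.6 [56.3, 97.5] world y -156.6
0.45 [63.3, 88.0] world y -149.6
0.3 [68.9, 77.6] world y -144.0
0.15 [72.8, 66.6] world y -140.1
0.0 [75.0, 55.0] world y -137.9
```

View pics/m5.png

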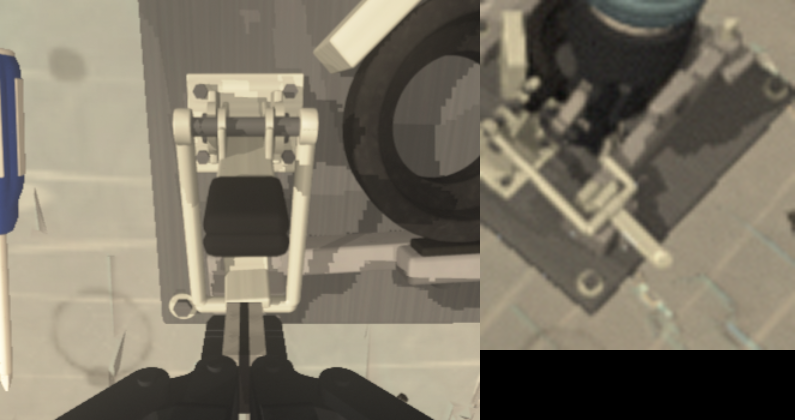

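Left pane shows the loop's bar beyond the keeper at (245,303), legs astride the lever, and the closed fingers in line with the grip (245,215). Pushing the lever over.

Request:
play_rows(increments=[{"tx": 0.012, "ty": 0, "tz": 0, "ax": 0, "ay": 0, "az": 0, "fingers": 0}, {"tx": 0.012, "ty": 0, "tz": -0.002, "ax": 0, "ay": 0, "az": 0, "fingers": 0}, {"tx": 0.011, "ty": 0, "tz": -0.003, "ax": 0, "ay": 0, "az": 0, "fingers": 0}, {"tx": 0.011, "ty": 0, "tz": -0.003, "ax": 0, "ay": 0, "az": 0, "fingers": 0}, {"tx": 0.011, "ty": 0, "tz": -0.005, "ax": 0, "ay": 0, "az": 0, "fingers": 0}])

```text
time: 13.3
eef_pos: [465.9, -232.7, 118.3]
tool_rot: [-0.0, 0.701, 0.713, -0.0]
ft_force: [-0.7, -1.6, -1.6]
width: 0.4
grip_force: 1.3
```

Request:
play_rows(increments=[{"tx": 0.006, "ty": 0, "tz": -0.003, "ax": 0, "ay": 0, "az": 0, "fingers": 0}, {"tx": 0.006, "ty": 0, "tz": -0.002, "ax": 0, "ay": 0, "az": 0, "fingers": 0}, {"tx": 0.006, "ty": 0, "tz": 0.001, "ax": 0, "ay": 0, "az": 0, "fingers": 0}, {"tx": 0.006, "ty": 0, "tz": 0.001, "ax": 0, "ay": 0, "az": 0, "fingers": 0}])

```text
time: 13.63
eef_pos: [466.3, -209.6, 122.0]
tool_rot: [0.001, 0.701, 0.713, 0.0]
ft_force: [0.5, -2.0, 1.6]
width: -0.2
grip_force: 1.1
```

Request:
play_rows(increments=[{"tx": 0.006, "ty": 0, "tz": 0.002, "ax": 0, "ay": 0, "az": 0, "fingers": 0}, {"tx": 0.006, "ty": 0, "tz": 0.002, "ax": 0, "ay": 0, "az": 0, "fingers": 0}, {"tx": 0.006, "ty": 0, "tz": 0.002, "ax": 0, "ay": 0, "az": 0, "fingers": 0}, {"tx": 0.006, "ty": 0, "tz": 0.003, "ax": 0, "ay": 0, "az": 0, "fingers": 0}, {"tx": 0, "ty": 0, "tz": 0, "ax": 0, "ay": 0, "az": 0, "fingers": 0}])

```text
time: 14.05
eef_pos: [465.1, -184.5, 111.6]
tool_rot: [-0.001, 0.701, 0.714, 0.0]
ft_force: [0.4, -1.4, 0.6]
width: 0.2
grip_force: 0.4
```

```bash
python3 - <<'E'
from h import *
a=Cam('wrist'); print(bot.read_state()['eef_pos'])
g=cv2.cvtColor(a.im,cv2.COLOR_BGR2GRAY)
# loop bar expected pixel for hooked (y -83) vs unhooked, off the keeper (x=-105+-22)
for y in(-75,-80,-85,-90,-100): print(y,a.proj(F([[-127,y,42],[-83,y,42]],FX)).round(0).tolist())
cv2.imwrite('pics/w6.png',a.im)
E
```

```text
[ 465.0629051  -184.68440564  111.76875587]
-75 [[296.0, 341.0], [354.0, 342.0]]
-80 [[296.0, 347.0], [354.0, 347.0]]
-85 [[296.0, 352.0], [353.0, 352.0]]
-90 [[297.0, 357.0], [353.0, 357.0]]
-100 [[297.0, 367.0], [353.0, 367.0]]
```

```bash
python3 - <<'E'
from h import *
b=Cam('scene'); g=cv2.cvtColor(b.im,cv2.COLOR_BGR2GRAY).astype('float32')
def prof(x,z,ys):
    p=b.proj(F([[x,y,z] for y in ys],FX))+[1.2,1.5]
    return cv2.remap(g,p[:,0].astype('float32').reshape(1,-1),p[:,1].astype('float32').reshape(1,-1),1)[0].round().astype(int).tolist()
ys=list(range(-60,-116,-3)); print(ys)
for x in(-127,-123,-87,-83): print(x,prof(x,46,ys))
ys=list(range(-90,-165,-4)); print(ys); print('tab',prof(-105,34,ys)); print('tab',prof(-105,30,ys)); print(prof(-125,30,ys))
E
```

```text
[-60, -63, -66, -69, -72, -75, -78, -81, -84, -87, -90, -93, -96, -99, -102, -105, -108, -111, -114]
-127 [200, 201, 199, 193, 188, 192, 196, 186, 146, 135, 145, 141, 110, 75, 61, 79, 87, 85, 84]
-123 [115, 114, 115, 109, 104, 136, 175, 174, 132, 117, 140, 136, 108, 70, 83, 106, 106, 95, 85]
-87 [118, 129, 121, 150, 166, 153, 144, 157, 119, 82, 97, 92, 70, 62, 65, 65, 64, 64, 65]
-83 [123, 132, 131, 132, 131, 126, 161, 167, 113, 69, 63, 63, 64, 66, 65, 68, 71, 72, 77]
[-90, -94, -98, -102, -106, -110, -114, -118, -122, -126, -130, -134, -138, -142, -146, -150, -154, -158, -162]
tab [158, 165, 173, 175, 172, 172, 189, 179, 181, 186, 173, 132, 143, 145, 144, 146, 145, 145, 142]
tab [131, 140, 145, 142, 125, 135, 153, 144, 148, 154, 132, 122, 146, 147, 144, 146, 146, 145, 143]
[113, 94, 73, 83, 84, 85, 90, 92, 93, 92, 86, 85, 142, 150, 179, 154, 151, 154, 158]
```

Scene profile puts the bar at y≈-79, z≈45 with the tab tip at −132, so it is under the lip. Continue pushing down.

Request:
play_rows(increments=[{"tx": 0.005, "ty": 0, "tz": 0.0035, "ax": 0, "ay": 0, "az": 0, "fingers": 0}, {"tx": 0.005, "ty": 0, "tz": 0.0035, "ax": 0, "ay": 0, "az": 0, "fingers": 0}, {"tx": 0.005, "ty": 0, "tz": 0.004, "ax": 0, "ay": 0, "az": 0, "fingers": 0}, {"tx": 0.004, "ty": 0, "tz": 0.004, "ax": 0, "ay": 0, "az": 0, "fingers": 0}])

```text
time: 14.48
eef_pos: [465.1, -166.9, 97.1]
tool_rot: [0.001, 0.701, 0.713, -0.0]
ft_force: [-0.5, -3.2, 1.5]
width: 0.2
grip_force: 2.1
```

Request:
play_rows(increments=[{"tx": 0.004, "ty": 0, "tz": 0.005, "ax": 0, "ay": 0, "az": 0, "fingers": 0}, {"tx": 0.004, "ty": 0, "tz": 0.005, "ax": 0, "ay": 0, "az": 0, "fingers": 0}, {"tx": 0.0035, "ty": 0, "tz": 0.005, "ax": 0, "ay": 0, "az": 0, "fingers": 0}, {"tx": 0.0035, "ty": 0, "tz": 0.005, "ax": 0, "ay": 0, "az": 0, "fingers": 0}])

```text
time: 14.82
eef_pos: [464.5, -150.8, 76.5]
tool_rot: [-0.001, 0.701, 0.713, 0.0]
ft_force: [0.8, -1.3, 0.7]
width: -0.0
grip_force: 0.7
```

Request:
play_rows(increments=[{"tx": 0.003, "ty": 0, "tz": 0.005, "ax": 0, "ay": 0, "az": 0, "fingers": 0}, {"tx": 0.003, "ty": 0, "tz": 0.005, "ax": 0, "ay": 0, "az": 0, "fingers": 0}, {"tx": 0.003, "ty": 0, "tz": 0.005, "ax": 0, "ay": 0, "az": 0, "fingers": 0}])

```text
time: 15.07
eef_pos: [464.2, -141.8, 61.4]
tool_rot: [-0.001, 0.701, 0.713, 0.0]
ft_force: [-0.5, 0.2, -0.3]
width: -0.0
grip_force: 0.0
```

Request:
play_rows(increments=[{"tx": 0.003, "ty": 0, "tz": 0.004, "ax": 0, "ay": 0, "az": 0, "fingers": 0}, {"tx": 0, "ty": 0, "tz": 0.002, "ax": 0, "ay": 0, "az": 0, "fingers": 0}, {"tx": 0, "ty": 0, "tz": 0.002, "ax": 0, "ay": 0, "az": 0, "fingers": 0}, {"tx": 0, "ty": 0, "tz": 0, "ax": 0, "ay": 0, "az": 0, "fingers": 0}])

```text
time: 15.4
eef_pos: [465.9, -141.3, 56.5]
tool_rot: [0.002, 0.7, 0.714, -0.0]
ft_force: [-4.9, -2.6, 17.8]
width: -0.3
grip_force: 8.2
```

Firm contact at z≈56: lever on its bumper. Retreat and check.

Request:
play_rows(increments=[{"tx": 0, "ty": 0, "tz": -0.01, "ax": 0, "ay": 0, "az": 0, "fingers": 0}, {"tx": 0, "ty": 0, "tz": -0.035, "ax": 0, "ay": 0, "az": 0, "fingers": 0}, {"tx": 0, "ty": 0, "tz": -0.04, "ax": 0, "ay": 0, "az": 0, "fingers": 0}, {"tx": 0.03, "ty": 0, "tz": -0.025, "ax": 0, "ay": 0, "az": 0, "fingers": 0}, {"tx": 0.04, "ty": 0, "tz": 0, "ax": 0, "ay": 0, "az": 0, "fingers": 0}, {"tx": 0.04, "ty": -0.01, "tz": 0, "ax": 0, "ay": 0, "az": 0, "fingers": 0}, {"tx": 0.04, "ty": -0.01, "tz": 0, "ax": 0, "ay": 0, "az": 0, "fingers": 0}, {"tx": 0.04, "ty": -0.01, "tz": 0, "ax": 0, "ay": 0, "az": 0, "fingers": 0}])

```text
time: 16.07
eef_pos: [430.3, 51.5, 164.5]
tool_rot: [0.0, 0.701, 0.713, 0.0]
ft_force: [0.7, 0.6, 0.3]
width: -0.4
grip_force: 0.0
```

Request:
play_rows(increments=[{"tx": 0.04, "ty": -0.01, "tz": 0, "ax": 0, "ay": 0, "az": 0, "fingers": 0}, {"tx": 0.04, "ty": -0.01, "tz": 0, "ax": 0, "ay": 0, "az": 0, "fingers": 0}, {"tx": 0.04, "ty": -0.01, "tz": 0, "ax": 0, "ay": 0, "az": 0, "fingers": 0}, {"tx": 0, "ty": 0, "tz": 0, "ax": 0, "ay": 0, "az": 0, "fingers": 0}, {"tx": 0, "ty": 0, "tz": 0, "ax": 0, "ay": 0, "az": 0, "fingers": 0}])

```text
time: 16.48
eef_pos: [397.7, 171.4, 164.2]
tool_rot: [-0.0, 0.699, 0.715, -0.0]
ft_force: [-0.1, -0.1, -0.7]
width: 0.1
grip_force: 0.0
```

```bash
python3 - <<'E'
from h import *
print(bot.read_state()['eef_pos'])
c=Cam('top'); b=Cam('scene')
def prof(cam,x,z,ys,off=(0,0)):
    g=cv2.cvtColor(cam.im,cv2.COLOR_BGR2GRAY)
    p=(cam.proj(F([[x,y,z] for y in ys],FX))+off).astype('float32')
    return cv2.remap(g,p[:,:1],p[:,1:],1).ravel().tolist()
ys=list(range(-140,120,5)); print(ys)
for x in(-105,-85,-76): print('top x',x,prof(c,x,45,ys))
ys2=list(range(-60,-140,-4));print(ys2)
print('scene bar',prof(b,-124,44,ys2,(1.2,1.5)));print('scene tab',prof(b,-105,36,ys2,(1.2,1.5)))
g=c.im.max(2); # dark grip at +y
p=c.proj(F([[-105,75,55],[-105,-45,115]],FX)); print(p,[int(g[int(v),int(u)]) for u,v in p])
px=[]
# ring hole/outer: dark mask centroid
m=((g<60)*255).astype('uint8');m[:150]=0;m[212:]=0;m[:,:372]=0;m[:,:]=cv2.morphologyEx(m,cv2.MORPH_OPEN,np.ones((3,3)));m[:,428:]=0
cs,_=cv2.findContours(m,0,2);k=max(cs,key=cv2.contourArea);(u,v),r=cv2.minEnclosingCircle(k);print('ring',u,v,r,inv(c.plane([(u,v)],56)).round(1))
# gate bar y at several x from gradient: brightness profile along y
for x in(50,-40,-60,-75): print('gate',x,prof(c,x,37.5,list(range(-50,-96,-3))))
E
```

```text
[397.70117145 171.40209318 164.21546793]
[-140, -135, -130, -125, -120, -115, -110, -105, -100, -95, -90, -85, -80, -75, -70, -65, -60, -55, -50, -45, -40, -35, -30, -25, -20, -15, -10, -5, 0, 5, 10, 15, 20, 25, 30, 35, 40, 45, 50, 55, 60, 65, 70, 75, 80, 85, 90, 95, 100, 105, 110, 115]
top x -105 [119, 147, 176, 158, 148, 149, 150, 149, 150, 150, 150, 142, 111, 104, 104, 134, 111, 56, 46, 46, 46, 46, 46, 52, 113, 106, 75, 157, 146, 146, 147, 147, 147, 147, 148, 149, 149, 152, 103, 28, 31, 31, 32, 31, 32, 18, 25, 43, 74, 73, 73, 72]
top x -85 [118, 117, 117, 117, 119, 74, 77, 77, 60, 51, 79, 90, 117, 83, 111, 125, 126, 113, 114, 134, 125, 122, 119, 119, 130, 86, 75, 75, 83, 106, 140, 127, 110, 93, 47, 74, 75, 73, 74, 73, 75, 61, 64, 55, 52, 58, 57, 68, 81, 80, 81, 81]
top x -76 [115, 117, 115, 116, 114, 51, 56, 56, 56, 55, 55, 54, 57, 64, 79, 77, 74, 48, 53, 66, 63, 72, 73, 77, 62, 64, 59, 55, 50, 47, 39, 38, 47, 54, 49, 52, 54, 52, 50, 47, 48, 48, 49, 50, 49, 49, 55, 72, 79, 80, 80, 80]
[-60, -64, -68, -72, -76, -80, -84, -88, -92, -96, -100, -104, -108, -112, -116, -120, -124, -128, -132, -136]
scene bar [95, 100, 100, 104, 160, 161, 107, 133, 134, 94, 60, 77, 88, 84, 87, 89, 88, 87, 87, 90]
scene tab [157, 132, 146, 147, 148, 144, 160, 174, 171, 171, 171, 165, 163, 159, 172, 159, 149, 143, 99, 115]
[[371.52971466 223.08767736]
 [426.36749418 220.24681709]] [33, 130]
ring 397.0 176.5 33.81208038330078 [[11.4  3.3 56. ]]
gate 50 [47, 49, 52, 93, 115, 114, 114, 120, 83, 72, 76, 76, 76, 76, 76, 77]
gate -40 [71, 54, 54, 75, 119, 118, 116, 119, 103, 76, 76, 77, 78, 76, 78, 77]
gate -60 [67, 56, 52, 74, 120, 117, 116, 120, 86, 54, 50, 77, 71, 70, 75, 77]
gate -75 [65, 48, 51, 55, 75, 78, 78, 85, 75, 60, 59, 55, 54, 55, 54, 56]
```

Lever grip lies flat at y 55–90, the gate is parallel to the fixture at y≈-60 to -74 (shut), and the loop bar is at y≈-78 with its tab outward.

```bash
python3 -c "
from station import bot
print(bot.finish_job())"
```

```text
the job is handed in; nothing more can be done
None
```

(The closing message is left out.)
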